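# Plug in the sensor and index its stage

## Robot

A 6-joint arm with a two-finger parallel gripper is mounted at the origin on a cart in front of the work surface, level with it; the furniture and walls round the work are solid. World frame = base frame: x ahead of the robot, y to its left, z up, the work surface at z = 0. Lengths are in mm, angles in rad, forces in N, time in s.
With the tool pointing down it reaches from about 400 to 925 mm from the base axis. Payload 12.5 kg.
Tool frame: the origin (TCP) lies between the finger pads, 19 mm behind the fingertips; this is the grasp point; z points along the fingers, x is the direction in which the jaws open and shut, and the axes are right-handed (so a half turn about z gives the same grasp; the last joint's range is limited). The gripper opens to 95 mm and grips with 3 to 60 N. Pads are 20 mm wide; open, the fingers measure 119 mm over their backs; the gripper's body (75 mm by 180 mm) begins 59 mm behind the grasp point.
Start: joints at [-1.268, 0.491, 1.559, -0, 1.092, -0.106], TCP at [248.466, -573.506, 233.461] pointing down, gripper open.
Joint ranges: [-3.1, 3.1], [-0.84, 2.19], [0.05, 2.79], [-1.13, 4.28], [0.06, 2.93], [-2.69, 2.69]. Speed limits (rad/s): [2.22, 2.22, 2.79, 3.14, 3.14, 3.14].

## Interface

Orientations are given as [roll, pitch, yaw] about the fixed x, y, z axes, in that order (R = Rz(yaw) Ry(pitch) Rx(roll)).
In Python, from cell import state, viewer, ticket, look_for, regions_of gives the robot as it stands.
- The arm moves only by the shell command python3 -m inch 'ROWS'. ROWS is JSON, a list of rows, each a list of 7 numbers: the turn, a rotation vector about the world's x, y, z in degrees, then the shift along the world's x, y, z in mm, then the opening, from -1 (shut) to 1 (fully open). In form: [[rx, ry, rz, tx, ty, tz, hand], ...]. A call has 1 to 10 rows; each row shifts and turns the commanded pose from where the row before left it; what a row does not reach is not made up. A row lasts 1/10 s, in which the tool goes at most 50 mm and 8.59 degrees, less where a joint would pass 70% of its speed; a pose out of reach is approached as far as the arm can. A call with a gripper value outside its range is refused whole. The fingers move at their own pace and stop on an object; the grip force is fixed at half the most. Time passes only in rows, so rows that do not move let the fingers close. It gives the time, the measured TCP pose, the force and the opening at its end, in the units of the state.
- state(): the state, without advancing time (a new reading comes with each control period).
- viewer.read_camera(name): name is "scene" or "top" or "wrist"; returns a dict with "color" (480x640x3 uint8, red, green, blue), "depth" (480x640 float32, mm along the optical axis (not along the pixel's ray), 0 where there is no reading), "fx", "fy", "cx", "cy" (pixels), "position" and "orientation" of the camera in the world. Camera axes: x right, y down, z forward; pixel columns grow to the right and rows downward; lengths in mm; the calibration is good to about 2 mm. A picture is of the moment at which its call begins.
- ticket.job_done(): hands the job in, once; it reports no verdict.
Trained networks look in the newest picture that a camera, given by its name, has taken for a name from the list of things; names that differ only in an ending like _2 or _b are one class to them, and where a whole thing is asked for, a point or a joint stands for the part that bears it (a point fixed in the world has none). Each returns a list of dicts, best first, with "score" (0 to 1); they miss things now and then, are a little off and sometimes report something else, mostly with a low value. They report only what shows in the picture. A call takes as long as a camera call.
- look_for(name, camera): "box" ([left, top, right, bottom] as shares, 0 to 1, of the picture: columns of its width, rows of its height, round what is visible of it).
- regions_of(name, camera): "pixels" (480x640 bool, what is visible of it) and "box" ([left, top, right, bottom] as shares, 0 to 1, of the picture: columns of its width, rows of its height, round what is visible of it).
The state is a dict: "t": time; "joints": joint angles; "qvel": joint speeds; "tau": joint torques, N m; "eef_pos": TCP position; "tcp_rot": TCP orientation; "ft_force": force on the tool from outside, world axes, zero at the start; "moment": the same for the moment, N m; "opening": opening from 0.0 (shut) to 1.0 (fully open).
Only numpy, scipy, OpenCV 4.12 (cv2) and the standard library are available. Lean on these libraries where they do the work, as an engineer would, in place of code of your own. Each camera call takes 0.05 s, during which the arm holds its last target. There are 200 camera calls.

## Task

Take the block-shaped sensor plug out of its cradle and plug it fully home, upright, into the rectangular socket on top of the stage carriage. Then slide the carriage along its rail until its spring ball clicks into the notch of the steel strip beside the rail, and finish there holding on: the plug gripped between the fingers and the ball sitting in the notch. Leave the other things on the table where they are.

Things in the scene. Friction and masses are not known exactly. Their poses are not given: they have to be found in the camera images.
- sensor_plug: Sensor plug in its cradle: grey housing 36 (own x) x 28 (own y) x 40 mm high on a smaller rectangular foot 24 (x) x 16 (y) x 16 mm; 0.09 kg. Origin: centre of the foot's underside, z up; housing spans z = 16 to 56 mm. Turned by half a turn it looks and fits the same.
- cradle: Fixed grey cradle block 64 x 54 x 24 mm, origin at the centre of its underside. The plug's foot stands in its 20 mm deep pocket with 2.5 mm play on each side and the housing rests on its top: lift by more than 20 mm to clear it.
- plug_shoulder (a point): Point on the plug's axis at the underside of its housing, 16 mm above the foot's end; it meets the carriage's top when the plug is fully home.
- socket (a point): Centre of the socket's mouth on the carriage's flat top, 46 mm above the table; moves with the carriage. z up; x points along the rail the way the carriage must slide (to the robot's right, about world -y), y away from the robot. Pocket 26 (x) x 18 (y) mm, 18 mm deep, 2 mm lead-in; the plug enters with its x along this x, either way round.
- stage: Fixed linear stage: base plate about 325 x 92 mm with a guide rail, 30 mm high end stops and the aluminium carriage (100 x 52 mm, top at 46 mm). x runs along the rail as the socket's x; the origin lies under the rail's middle. The spring plunger with its black knob (18 mm across, top 72 mm above the table) stands on the carriage 54 mm behind (-x) and 42 mm beside (-y, robot's side) the socket.
- carriage (a joint): Position of the carriage along its straight rail in m: 0 at the start end, 0.16 at the far stop, starting at 0 to 0.02. It stays where it is left; sliding friction about 1.5 N. The notch lies somewhere between 0.07 and 0.13.
- detent_pin (a joint): Drop of the spring-loaded 16 mm ball (and its knob) in m: about 0.0005 while the ball rides on the flat dark steel strip, 0.005 to 0.006 when it sits in the 13 mm wide notch (a gap in the strip). A few mm before the notch's middle the ball starts to drop and pulls the carriage in with some 7 N; pushing out of it again, either way, takes some 11 N, then the force drops off.
- spare_roller: Bystander: green roller, 42 mm across, 22 mm high, behind the rail. Origin at the centre of its underside.
- gauge_block: Bystander: ground steel block 22 x 45 x 25 mm, behind the rail. Origin at the centre of its underside.
- bolt_m10: Bystander: hex bolt 49 mm long, 16 mm high, right of the rail. Origin under its middle.
- spanner_13: Bystander: spanner 190 mm long, 6 mm thick, at the table's front edge. Origin under its middle.

How it is judged:
By the outcome, as a careful person would: the job done as asked, in the order asked, and still so for the second after the job is handed in, while the arm keeps its last pose, push and grip.
It also fails if it takes over 58 s, if anything falls off the work surface, if the arm or the gripper's body presses on something with over 40 N, if the wrist force passes 120 N, or if a joint passes its speed limit or range.

## Working session

There is one attempt and no reset: what is moved stays moved. The work goes in short steps, Python scripts to look and compute and a shell command to move; the robot and the scene stay as the last step left them, time stands still between calls to the robot, and variables do not carry over. Pictures are saved under pics/ and viewed, on a budget of 10 in all, crops included, one or two more only if the job needs it, and the job is handed in when it is done.

```bash
mkdir -p pics; ls; cat > h.py <<'E'
import numpy as np, cv2
from cell import state, viewer, ticket, look_for, regions_of
from scipy.spatial.transform import Rotation as R
def cam(n):
    c=viewer.read_camera(n); o=np.array(c["orientation"],float)
    c["R"]=R.from_euler("xyz",o).as_matrix() if o.shape==(3,) else (o if o.shape==(3,3) else None)
    v,u=np.mgrid[0:480,0:640]; d=c["depth"]
    P=np.stack([(u-c["cx"])/c["fx"]*d,(v-c["cy"])/c["fy"]*d,d],-1)
    c["P"]=P@c["R"].T+np.array(c["position"]); c["P"][d==0]=np.nan
    return c
def save(c,f): cv2.imwrite(f,c["color"][...,::-1])
E
python3 - <<'E'
from h import *
s=state(); print(s)
for n in("top","scene"):
    c=cam(n); save(c,f"pics/{n}0.png"); print(n,c["position"],c["orientation"],c["fx"])
    for k in("sensor_plug","cradle","stage","carriage","socket","detent_pin"):
        r=regions_of(k,n)[:1]
        for q in r:
            p=c["P"][q["pixels"]]; p=p[~np.isnan(p[:,0])]
            print(k,round(q["score"],2),np.round(np.array(q["box"])*[640,480,640,480]),q["pixels"].sum(),np.round(np.nanmedian(p,0)),np.round(np.percentile(p[:,2],[5,50,95])))
E
```

```text
pics
{'t': 0.0, 'joints': array([-1.26760531e+00,  4.91550021e-01,  1.55948414e+00,  3.92284613e-05,
        1.09169029e+00, -1.05602128e-01]), 'qvel': array([-0.00106858, -0.00131504, -0.0013386 , -0.0006097 , -0.00084559,
       -0.00115705]), 'tau': array([ 3.59318066e-03, -6.12635493e+01, -2.58183718e+01,  6.94742636e-02,
        4.82054742e-02, -8.64665003e-05]), 'eef_pos': array([ 248.39555846, -573.26152088,  232.85571529]), 'tcp_rot': array([-3.14143876e+00,  1.12183371e-03, -1.16202120e+00]), 'ft_force': array([-0.27854127, -0.40251338, -0.2029566 ]), 'moment': array([ 0.0162951 ,  0.01157524, -0.01615757]), 'opening': 1.0023432054616457}
top [ 289.08483941   -8.0413948  1122.56300285] [-2.91922694e+00  2.46988014e-03 -1.59142449e+00] 542.8230462041043
sensor_plug 0.71 [163. 236. 185. 264.] 377 [514. 272.  61.] [24. 61. 65.]
cradle 0.56 [164. 232. 198. 271.] 490 [501. 262.  22.] [ 7. 22. 25.]
stage 0.91 [227. 222. 386. 280.] 6395 [517.   9.  10.] [ 4. 10. 46.]
carriage 0.82 [257. 221. 311. 263.] 1568 [534.  63.  44.] [25. 44. 53.]
socket 0.59 [258. 218. 308. 262.] 1587 [534.  65.  44.] [24. 44. 52.]
detent_pin 0.6 [122. 317. 212. 334.] 540 [364. 292.   3.] [-1.  3.  7.]
scene [221.38143493 623.84876731 937.70111446] [-2.47099732  0.01456239 -2.6934635 ] 516.0444671981388
sensor_plug 0.57 [256. 343. 282. 369.] 500 [512. 280.  61.] [21. 61. 66.]
cradle 0.87 [250. 346. 289. 381.] 720 [501. 290.  22.] [ 0. 22. 26.]
stage 0.64 [269. 203. 380. 328.] 4662 [517.  42.  13.] [ 6. 13. 47.]
carriage 0.68 [288. 250. 333. 297.] 1486 [531.  73.  44.] [17. 44. 55.]
socket 0.71 [286. 246. 332. 295.] 1410 [531.  72.  44.] [23. 44. 56.]
detent_pin 0.47 [311. 275. 321. 287.] 61 [500.  96.  69.] [63. 69. 72.]
```

View pics/top0.png

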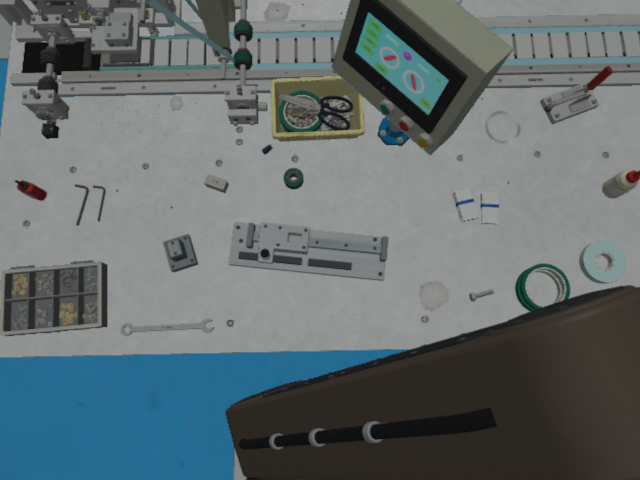

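View pics/scene0.png

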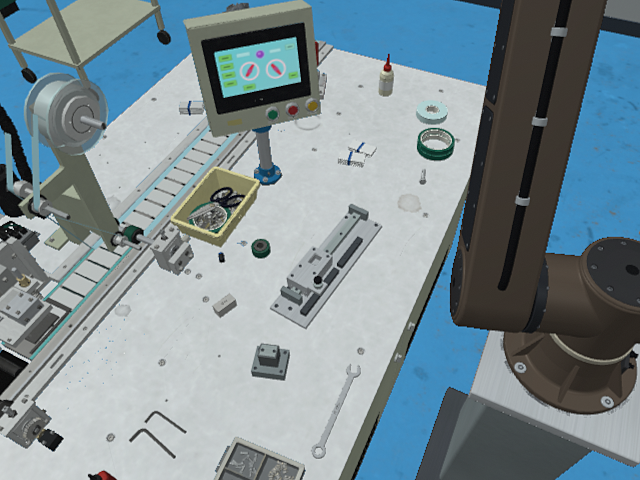

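The top view shows the plug in its cradle at about (177,250), the carriage at (290,240), the knob at (264,254) and a gap in the strip near (299,263). The scene view agrees. Next I'll get the metric poses.

```bash
cat >> h.py <<'E'
def rect(P,xr,yr,zr):
    m=(P[...,0]>xr[0])&(P[...,0]<xr[1])&(P[...,1]>yr[0])&(P[...,1]<yr[1])&(P[...,2]>zr[0])&(P[...,2]<zr[1])
    q=P[m]; r=cv2.minAreaRect(q[:,:2].astype(np.float32))
    return m.sum(),np.round(r[0],1),np.round(r[1],1),round(r[2],1),np.round(np.median(q,0),1)
E
python3 - <<'E'
from h import *
for n in("top","scene"):
    c=cam(n);P=c["P"]
    print(n,"plug",rect(P,(460,570),(220,330),(57,72)))
    print("cradle+",rect(P,(440,590),(200,340),(17,72)))
    print("carr",rect(P,(470,600),(0,140),(40,50)))
    print("stage",rect(P,(440,600),(-220,200),(5,80)))
    print("knob",rect(P,(470,600),(0,140),(60,80)))
    im=c["color"][200:300,140:400] if n=="top" else c["color"][200:400,230:400]
    cv2.imwrite(f"pics/{n}1.png",cv2.resize(im[...,::-1],None,fx=3,fy=3,interpolation=2))
E
```

```text
top plug (np.int64(249), array([517.1, 274.4]), array([36.5, 28.2]), 17.4, array([516.2, 273.8,  62. ]))
cradle+ (np.int64(811), array([517.1, 274.6]), array([65.4, 55.1]), 17.5, array([511.2, 268.3,  24.6]))
carr (np.int64(1224), array([525. ,  58.5]), array([100.2,  83.5]), 83.4, array([536.5,  66.8,  44.1]))
stage (np.int64(6565), array([526. , -18.5]), array([376.9, 120.3]), 83.9, array([514.4,  11.4,  15.8]))
knob (np.int64(64), array([501.6,  93.7]), array([16.2, 16.6]), 46.7, array([500.8,  93.1,  68.6]))
scene plug (np.int64(281), array([514.7, 275.5]), array([35.7, 28. ]), 17.5, array([514.2, 276.8,  63.4]))
cradle+ (np.int64(969), array([515.2, 275.4]), array([64.4, 56.4]), 17.3, array([508.4, 283.6,  25.7]))
carr (np.int64(1026), array([523.4,  58.9]), array([103.2,  83.6]), 83.3, array([534.6,  69. ,  44.6]))
stage (np.int64(5289), array([527. ,   7.2]), array([327.6, 118.2]), 82.8, array([512.7,  39. ,  18.4]))
knob (np.int64(62), array([499.7,  94.4]), array([16.4, 18.5]), 22.9, array([499.9,  96.2,  69.2]))
```

View pics/top1.png

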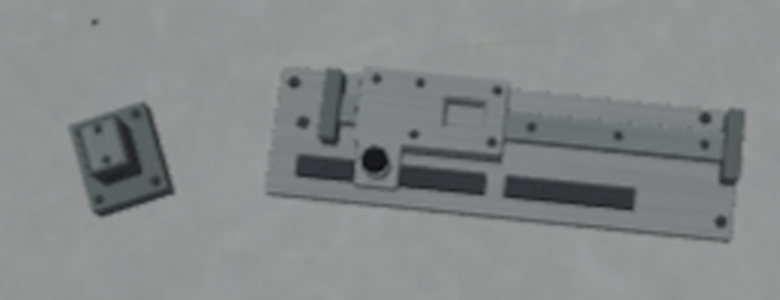

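The crop shows the plug's long side leaning up-left, with the rail running right and slightly down. This puts the plug at about (516,275) with its x at 17.4°. The rail is along -96.6° and the socket is near (536,36). I'll go above the plug.

```bash
python3 -m inch '[[0,0,4.2,25,42.5,-3,1],[0,0,4.2,25,42.5,-3,1],[0,0,4.2,25,42.5,-3,1],[0,0,4.2,25,42.5,-3,1],[0,0,4.2,25,42.5,-3,1],[0,0,4.2,25,42.5,-3,1],[0,0,4.2,25,42.5,-3,1],[0,0,4.2,25,42.5,-3,1],[0,0,4.2,25,42.5,-3,1],[0,0,4.2,25,42.5,-3,1]]'
python3 - <<'E'
from h import *
c=cam("wrist");print(c["position"],c["orientation"],c["fx"]);save(c,"pics/w0.png")
E
python3 -m inch '[[0,0,4.2,2,42.3,0,1],[0,0,4.2,2,42.3,0,1],[0,0,4.2,2,42.3,0,1],[0,0,4.2,2,42.3,0,1],[0,0,4.2,2,42.3,0,1],[0,0,4.2,2,42.3,0,1],[0,0,4.2,2,42.3,0,1],[0,0,4.2,2,42.3,0,1],[0,0,4.2,1,42.3,0,1],[0,0,4.2,1,42.3,0,1]]'
python3 - <<'E'
from h import *
s=state();print(s["t"],s["eef_pos"],np.degrees(s["tcp_rot"]))
c=cam("wrist");save(c,"pics/w1.png");P=c["P"];print(c["position"])
print(rect(P,(460,570),(220,330),(57,72)),rect(P,(440,590),(200,340),(17,72)))
E
```

```text
t: 1.8
eef_pos: [499.3, -146.6, 203.6]
tcp_rot: [3.142, -0.001, -0.426]
ft_force: [0.3, -0.4, -0.0]
opening: 0.998
[526.97605669 -85.02720122 354.43242251] [ 2.8967291e+00 -1.2551527e-03 -4.2557522e-01] 430.9964140036451
t: 2.85
eef_pos: [516.3, 276.3, 203.6]
tcp_rot: [3.142, -0.0, 0.307]
ft_force: [0.2, 0.2, -0.2]
opening: 0.999
2.85 [516.32455811 276.26269222 203.59058936] [ 1.79998309e+02 -1.99620128e-02  1.75950642e+01]
[495.50336981 340.72301746 354.42150247]
(np.int64(2068), array([516. , 273.9]), array([35.8, 28.4]), 17.7, array([515.7, 274.9,  64. ])) (np.int64(5548), array([515.9, 274. ]), array([64. , 54.1]), 17.4, array([514. , 280.1,  24.5]))
```

View pics/w1.png

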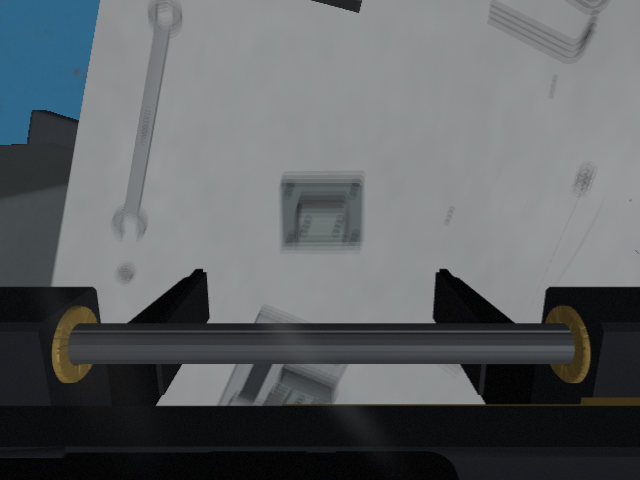

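The wrist view, a little motion-blurred, shows the plug and cradle centred at about (322,212) and square to the jaws. Position and sizes agree at (516,274). Now down and grip.

```bash
python3 -m inch '[[0,0,0,0,-2.2,-30,1],[0,0,0,0,0,-35,1],[0,0,0,0,0,-35,1],[0,0,0,0,0,-30,1],[0,0,0,0,0,-15,1],[0,0,0,0,0,-10,1],[0,0,0,0,0,0,1],[0,0,0,0,0,0,-1],[0,0,0,0,0,0,-1],[0,0,0,0,0,0,-1]]'
python3 -m inch '[[0,0,0,0,0,0,-1],[0,0,0,0,0,0,-1],[0,0,0,0,0,0,-1],[0,0,0,0,0,0,-1],[0,0,0,0,0,0,-1]]'
```

```text
t: 3.9
eef_pos: [516.8, 272.4, 49.3]
tcp_rot: [-3.141, -0.002, 0.304]
ft_force: [0.3, 0.3, -0.7]
opening: 0.803
t: 4.4
eef_pos: [516.4, 272.3, 48.4]
tcp_rot: [3.142, -0.0, 0.304]
ft_force: [0.5, 0.1, -0.6]
opening: 0.381
```

Grip opening is 36.2 mm, as it should be. Lift, and then carry towards the socket with the turn.

```bash
python3 -m inch '[[0,0,0,0,0,5,-1],[0,0,0,0,0,10,-1],[0,0,0,0,0,20,-1],[0,0,0,0,0,25,-1],[0,0,0,0,0,25,-1],[0,0,0,0,0,25,-1],[0,0,0,0,0,10,-1],[0,0,0,0,0,0,-1]]'
python3 -m inch '[[0,0,6.6,2,-14,0,-1],[0,0,6.6,2,-14,0,-1],[0,0,6.6,2,-14,0,-1],[0,0,6.6,2,-14,0,-1],[0,0,6.6,2,-14,0,-1],[0,0,6.6,2,-14,0,-1],[0,0,6.6,2,-14,0,-1],[0,0,6.6,2,-14,0,-1],[0,0,6.6,2,-14,0,-1],[0,0,6.6,2,-14,0,-1]]'
python3 -m inch '[[0,0,0,0,0,0,-1],[0,0,0,0,0,0,-1],[0,0,0,0,0,0,-1]]'
python3 - <<'E'
from h import *
s=state();print(s["t"],s["eef_pos"],np.degrees(s["tcp_rot"]),s["opening"])
for n in("wrist","top","scene"):
    c=cam(n);save(c,f"pics/{n}2.png");P=c["P"]
    print(n,"plug",rect(P,(480,590),(80,190),(155,180)))
    print("carr",rect(P,(515,600),(-30,80),(41,49)))
    print("stage",rect(P,(440,600),(-220,200),(8,13)))
    print("knob",rect(P,(470,520),(60,140),(62,76)))
E
```

```text
t: 5.2
eef_pos: [516.8, 272.5, 170.0]
tcp_rot: [-3.141, -0.003, 0.304]
ft_force: [1.0, 0.0, -2.2]
opening: 0.376
t: 6.2
eef_pos: [536.0, 131.6, 167.1]
tcp_rot: [-3.14, 0.0, 1.461]
ft_force: [-0.6, 0.2, -1.6]
opening: 0.374
t: 6.5
eef_pos: [536.2, 132.8, 168.0]
tcp_rot: [-3.141, 0.0, 1.454]
ft_force: [-0.3, -0.3, -0.2]
opening: 0.377
6.5 [536.1926061  132.77534013 167.95206897] [-1.79952989e+02  1.12881389e-03  8.32980532e+01] 0.3765723714380699
wrist plug (np.int64(2880), array([523.1, 133.9]), array([53.1,  6.8]), 83.8, array([521.1, 134.2, 169.5]))
carr (np.int64(6646), array([541.3,  41.7]), array([76.8, 53.4]), 89.4, array([539. ,  49.6,  45.6]))
stage (np.int64(19240), array([518.3,  30.2]), array([279.5,  91.3]), 83.3, array([504.5,   9.3,   9.6]))
knob (np.int64(741), array([501.4,  92.7]), array([17.2, 17.4]), 38.2, array([501. ,  93.4,  70.6]))
top plug (np.int64(0), array([0., 0.]), array([0., 0.]), 0.0, array([nan, nan, nan]))
carr (np.int64(571), array([540.2,  42.4]), array([73.5, 50.9]), 89.2, array([535.9,  42.2,  44. ]))
stage (np.int64(1400), array([513.2, -16.4]), array([273.4,  91.7]), 83.1, array([496.6, -58.9,   9.5]))
knob (np.int64(63), array([501.6,  93.4]), array([15.5, 16.9]), 43.0, array([500.8,  93.2,  68.8]))
scene plug (np.int64(163), array([524.8, 137.3]), array([54.5, 18.6]), 65.1, array([521.8, 147.8, 168.3]))
carr (np.int64(469), array([538.9,  41.8]), array([47.4, 76.1]), 0.3, array([538. ,  46. ,  44.6]))
stage (np.int64(1586), array([514.7,   9.8]), array([324.7,  92.5]), 82.8, array([500.9,  16.8,   9.6]))
knob (np.int64(57), array([499.6,  95.6]), array([15.4, 16.1]), 10.0, array([499.6,  95.9,  69.5]))
  return _methods._mean(a, axis=axis, dtype=dtype,
  ret = um.true_divide(
```

View pics/wrist2.png

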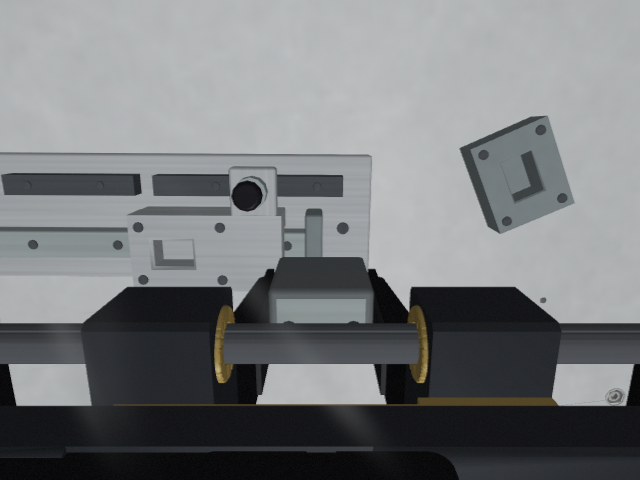

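The wrist view shows the plug gripped at (321,290), the socket mouth at (151–195, 240–269), the knob at (248,194) and the notch gap at (140–153, 185). I'll measure these from the same picture frame, relative to the tool.

```bash
cat > m.py <<'E'
from h import *
s=state(); t=s["eef_pos"]; c=cam("wrist");P=c["P"]
a=np.radians(83.3-180); ex=np.array([np.cos(a),np.sin(a)]); ey=np.array([-ex[1],ex[0]])
C=lambda q:np.stack([(q[...,:2]-t[:2])@ex,(q[...,:2]-t[:2])@ey,q[...,2]],-1)
Q=C(P); g=cv2.cvtColor(c["color"],cv2.COLOR_RGB2GRAY)
# pixel -> plane z=h in tool-centred rail coords
def ray(u,v,h):
    d=c["R"]@np.array([(u-c["cx"])/c["fx"],(v-c["cy"])/c["fy"],np.ones_like(u,float)]) if np.ndim(u)==0 else None
    p=np.array(c["position"]); k=(h-p[2])/d[2]; return C((p+k*d)[None])[0]
print("t",t,"ex",ex)
E
python3 - <<'E'
from m import *
np.set_printoptions(precision=1,suppress=True,linewidth=160)
# front face of the plug
f=Q[265:322,285:358].reshape(-1,3); f=f[(f[:,2]<185)&(f[:,2]>125)]
print("plug face", np.median(f,0), np.percentile(f[:,2],[2,98]))
for v in (262,275,288,300,315): 
    print(v, Q[v,322], "x-edges", [Q[v,u] for u in (285,355)])
r=g[255,120:290]; 
print("row255 gray",list(r[20:90])); print("row255 z",Q[255,140:210,2].astype(int))
print("col172 gray",list(g[200:300,172])); print("col172 z",Q[200:300,172,2].astype(int))
print("strip row",list(g[185,132:160]))
E
```

```text
t [536.30695136 132.81710216 168.27192294] ex [-0.11667074 -0.99317065]
plug face [  0.1 -14.6 182.9] [158.  184.8]
262 [ -0.3 -15.5 152.2] x-edges [array([ 14.7, -15.6, 152.5]), array([-13.5, -16.2, 154. ])]
275 [ -0.2 -15.6 168.3] x-edges [array([ 13.3, -16. , 169.4]), array([-12.3, -16. , 169.4])]
288 [ -0.2 -15.6 181.6] x-edges [array([ 12.4, -15.2, 180.7]), array([-11.5, -15.3, 180.7])]
300 [ -0.2 -12.2 184. ] x-edges [array([ 12.3, -11.9, 183.4]), array([-11.2, -12.3, 184.3])]
315 [ -0.2  -7.3 185.2] x-edges [array([ 12.3,  -6.7, 184. ]), array([-11.4,  -6.6, 183.5])]
row255 gray [np.uint8(153), np.uint8(153), np.uint8(153), np.uint8(153), np.uint8(153), np.uint8(152), np.uint8(151), np.uint8(153), np.uint8(152), np.uint8(152), np.uint8(140), np.uint8(140), np.uint8(147), np.uint8(148), np.uint8(118), np.uint8(97), np.uint8(94), np.uint8(94), np.uint8(94), np.uint8(95), np.uint8(95), np.uint8(94), np.uint8(94), np.uint8(124), np.uint8(153), np.uint8(158), np.uint8(158), np.uint8(158), np.uint8(159), np.uint8(159), np.uint8(159), np.uint8(158), np.uint8(158), np.uint8(158), np.u
[... 5473 characters left out ...]
           234                  235                  236                  236                  237                  237
                  239                  239]
strip row [np.uint8(69), np.uint8(64), np.uint8(45), np.uint8(38), np.uint8(40), np.uint8(39), np.uint8(39), np.uint8(40), np.uint8(38), np.uint8(148), np.uint8(160), np.uint8(160), np.uint8(159), np.uint8(159), np.uint8(160), np.uint8(160), np.uint8(160), np.uint8(160), np.uint8(160), np.uint8(160), np.uint8(130), np.uint8(87), np.uint8(73), np.uint8(73), np.uint8(74), np.uint8(74), np.uint8(74), np.uint8(74)]<stdin>:9: RuntimeWarning: invalid value encountered in cast
<stdin>:10: RuntimeWarning: invalid value encountered in cast
```

```bash
python3 - <<'E'
from m import *
np.set_printoptions(precision=1,suppress=True,linewidth=160)
for u,v in((149.9,254),(195.7,254),(172.8,238.6),(172.8,269.1)): print("mouth",u,v,ray(u,v,46))
print("strip z",np.nanmedian(Q[180:190,120:138,2]),np.nanmedian(Q[180:190,143:150,2]))
zs=np.nanmedian(Q[180:190,120:138,2])
for u in(140.5,152.3): print("gap",ray(u,185,zs))
m=(Q[...,2]>66)&(Q[...,2]<78)&(P[...,0]<520)&(P[...,0]>480)&(P[...,1]>70)&(P[...,1]<115)
print("knob",cv2.minAreaRect(Q[m][:,:2].astype(np.float32)),np.median(Q[m],0))
E
```

```text
t [536.34895178 132.74007811 168.38111936] ex [-0.11667074 -0.99317065]
mouth 149.9 254 [112.9  12.6  46. ]
mouth 195.7 254 [82.7 12.5 46. ]
mouth 172.8 238.6 [97.  2. 46.]
mouth 172.8 269.1 [98.7 23.  46. ]
strip z 21.43112247123429 9.533335781169512
gap [124.9 -29.9  21.4]
gap [116.7 -29.9  21.4]
knob ((43.80534744262695, -30.02324104309082), (17.150264739990234, 16.708927154541016), 44.052490234375) [ 43.4 -30.5  70.6]
```

The geometry is consistent. The mouth centre is (97.8, 12.5) from the tool, which matches knob + (54, 42). The notch is about 79.4 mm of travel away, and the plug sits 1.5 mm to -y in the grip. Going above the socket now.

```bash
python3 -m inch '[[0,0,0,0.5,-19.8,0,-1],[0,0,0,0.5,-19.8,0,-1],[0,0,0,0.5,-19.8,0,-1],[0,0,0,0.5,-19.8,-10,-1],[0,0,0,0.5,-19.6,-20,-1],[0,0,0,0,0,-25,-1],[0,0,0,0,0,-10,-1],[0,0,0,0,0,-3,-1],[0,0,0,0,0,0,-1],[0,0,0,0,0,0,-1]]'
python3 - <<'E'
from m import *
np.set_printoptions(precision=1,suppress=True,linewidth=160)
print(np.degrees(s["tcp_rot"]),s["opening"]);save(c,"pics/w3.png")
m=(Q[...,2]>66)&(Q[...,2]<78)&(Q[...,0]<-30)&(Q[...,0]>-80)&(Q[...,1]<-20)&(Q[...,1]>-60)
print("knob",m.sum(),cv2.minAreaRect(Q[m][:,:2].astype(np.float32)),np.median(Q[m],0))
f=Q[265:285,300:345].reshape(-1,3); print("face",np.nanmedian(f,0)); print(Q[262:320:8,322])
E
```

```text
t: 7.75
eef_pos: [539.4, 33.9, 101.3]
tcp_rot: [3.14, -0.0, 1.457]
ft_force: [-0.6, -0.3, -1.5]
opening: 0.378
t [539.39315441  33.86381829 101.31113328] ex [-0.11667074 -0.99317065]
[179.9  -0.   83.5] 0.3775924516355502
knob 1383 ((-53.502384185791016, -44.64736557006836), (17.217254638671875, 17.3996524810791), 74.92764282226562) [-52.9 -45.1  70.7]
face [ -0.2 -15.9 101.9]
[[ -0.3 -15.8  86. ]
 [ -0.2 -15.9  96.4]
 [ -0.2 -15.9 105.4]
 [ -0.2 -15.7 112.9]
 [ -0.2 -14.3 116.6]
 [ -0.2 -11.7 117.4]
 [ -0.2  -9.1 117.9]
 [ -0.2  -5.7 117. ]]
```

View pics/w3.png

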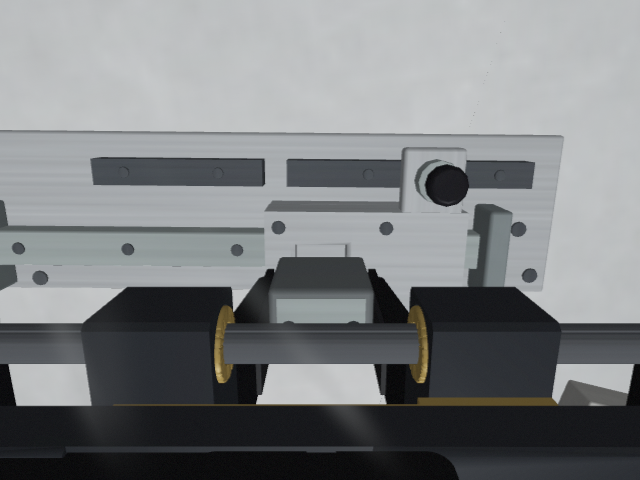

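The wrist view shows the plug at cols 273–371 directly over the mouth, whose near edge is visible at (296–346, 244). The offset is under 1 mm. I'll trim x by -0.8 and lower carefully.

```bash
python3 -m inch '[[0,0,0,-0.8,0,-5,-1],[0,0,0,0,0,-6,-1],[0,0,0,0,0,-3,-1],[0,0,0,0,0,-3,-1],[0,0,0,0,0,-2,-1],[0,0,0,0,0,-2,-1],[0,0,0,0,0,0,-1]]'
```

```text
t: 8.5
eef_pos: [538.1, 33.5, 79.2]
tcp_rot: [-3.141, -0.0, 1.456]
ft_force: [0.4, 0.1, -0.2]
opening: 0.38
```

Foot is 7 mm in with no force. Continue.

```bash
python3 -m inch '[[0,0,0,0,0,-3,-1],[0,0,0,0,0,-2,-1],[0,0,0,0,0,-2,-1],[0,0,0,0,0,-1,-1],[0,0,0,0,0,0,-1]]'; python3 -m inch '[[0,0,0,0,0,-0.5,-1],[0,0,0,0,0,-0.5,-1],[0,0,0,0,0,-0.5,-1],[0,0,0,0,0,0,-1]]'
```

```text
t: 9.0
eef_pos: [538.1, 33.5, 71.3]
tcp_rot: [-3.141, -0.0, 1.456]
ft_force: [-0.7, -0.7, -0.9]
opening: 0.379
t: 9.4
eef_pos: [538.2, 33.5, 70.4]
tcp_rot: [3.141, -0.0, 1.456]
ft_force: [-1.5, -0.2, 4.3]
opening: 0.377
```

```bash
python3 -m inch '[[0,0,0,0,0,-0.5,-1],[0,0,0,0,0,-0.5,-1],[0,0,0,0,0,0,-1],[0,0,0,0,0,0,-1]]'
python3 - <<'E'
from m import *
np.set_printoptions(precision=1,suppress=True,linewidth=160)
save(c,"pics/w4.png"); print(Q[296:320:4,322]); print("carr z",np.nanmedian(Q[235:250,230:420,2]))
m=(Q[...,2]>62)&(Q[...,2]<78)&(Q[...,0]<-30)&(Q[...,0]>-80)&(Q[...,1]<-20)&(Q[...,1]>-60)
print("knob",m.sum(),cv2.minAreaRect(Q[m][:,:2].astype(np.float32)),np.median(Q[m],0))
E
```

```text
t: 9.8
eef_pos: [538.2, 33.5, 70.4]
tcp_rot: [3.141, -0.0, 1.456]
ft_force: [-4.9, 0.2, 18.0]
opening: 0.377
t [538.24276041  33.4933839   70.35398847] ex [-0.11667074 -0.99317065]
[[ -0.2 -13.5  85.6]
 [ -0.2 -12.1  85.8]
 [ -0.2 -10.7  85.9]
 [ -0.2  -9.7  86.8]
 [ -0.2  -8.   86.2]
 [ -0.2  -6.7  86.7]]
carr z 45.54805404435372
knob 2071 ((-53.92315673828125, -43.52710723876953), (17.38440704345703, 17.5078125), 74.85887145996094) [-52.8 -44.2  70.6]
```

View pics/w4.png

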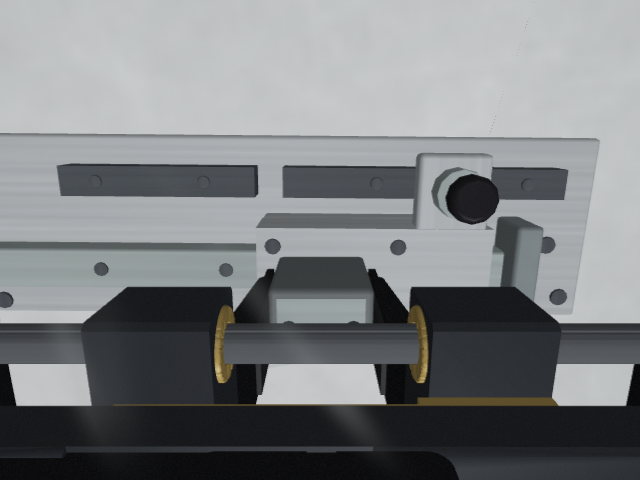

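The plug top is at 86 mm, the height expected when fully home, and the shoulder rests on the carriage top at 46 with rising force. The view shows the plug seated upright, knob at (470,198), gap at (257–283, 180). I'll ease the press and slide 65 mm, staying short of the notch.

```bash
python3 -m inch '[[0,0,0,-0.3,0,0.8,-1],[0,0,0,-0.6,-5,0,-1],[0,0,0,-1.2,-10,0,-1],[0,0,0,-1.2,-10,0,-1],[0,0,0,-1.2,-10,0,-1],[0,0,0,-1.2,-10,0,-1],[0,0,0,-1.2,-10,0,-1],[0,0,0,-1.2,-10,0,-1],[0,0,0,0,0,0,-1],[0,0,0,0,0,0,-1]]'
python3 - <<'E'
from m import *
np.set_printoptions(precision=1,suppress=True,linewidth=160)
save(c,"pics/w5.png")
m=(Q[...,2]>62)&(Q[...,2]<78)&(Q[...,0]<-30)&(Q[...,0]>-80)&(Q[...,1]<-20)&(Q[...,1]>-60)
k=cv2.minAreaRect(Q[m][:,:2].astype(np.float32)); print("knob",m.sum(),k,np.median(Q[m],0))
st=(Q[...,2]>17)&(Q[...,2]<24)&(Q[...,1]>k[0][1]-6)&(Q[...,1]<k[0][1]+6)
h,e=np.histogram(Q[...,0][st],bins=np.arange(-150,100,2)); print([(int(a),int(b)) for a,b in zip(e,h)])
print(s["ft_force"])
E
```

```text
t: 10.85
eef_pos: [530.0, -32.2, 70.4]
tcp_rot: [3.141, 0.0, 1.456]
ft_force: [-3.3, -2.5, 10.5]
opening: 0.375
t [529.98304253 -32.17398147  70.38968787] ex [-0.11667074 -0.99317065]
knob 2066 ((-54.483089447021484, -43.43950653076172), (17.256380081176758, 17.290149688720703), 13.755091667175293) [-53.3 -44.1  70.6]
[(-150, 3), (-148, 76), (-146, 116), (-144, 107), (-142, 113), (-140, 109), (-138, 118), (-136, 106), (-134, 115), (-132, 105), (-130, 114), (-128, 104), (-126, 119), (-124, 106), (-122, 121), (-120, 110), (-118, 117), (-116, 111), (-114, 110), (-112, 107), (-110, 118), (-108, 109), (-106, 111), (-104, 110), (-102, 113), (-100, 114), (-98, 112), (-96, 111), (-94, 99), (-92, 117), (-90, 123), (-88, 108), (-86, 110), (-84, 106), (-82, 64), (-80, 33), (-78, 1), (-76, 0), (-74, 0), (-72, 0), (-70, 0), (-68, 0), (-66, 0), (-64, 0), (-62, 0), (-60, 0), (-58, 0), (-56, 0), (-54, 0), (-52, 0), (-50, 0), (-48, 0), (-46, 0), (-44, 0), (-42, 0), (-40, 0), (-38, 0), (-36, 53), (-34, 111), (-32, 111), (-30, 112), (-28, 110), (-26, 110), (-24, 111), (-22, 110), (-20, 107), (-18, 115), (-16, 113), (-14, 104), (-12, 112), (-10, 117), (-8, 103), (-6, 116), (-4, 116), (-2, 103), (0, 103), (2, 129), (4, 103), (6, 105), (8, 124), (10, 103), (12, 107), (14, 119), (16, 109), (18, 110), (20, 113), (22, 112), (24, 105), (26, 119), (28, 111), (30, 109), (32, 110), (34, 108), (36, 120), (38, 107), (40, 105), (42, 111), (44, 110), (46, 117), (48, 114), (50, 107), (52, 112), (54, 91), (56, 0), (58, 0), (60, 0), (62, 0), (64, 0), (66, 0), (68, 0), (70, 0), (72, 0), (74, 0), (76, 0), (78, 0), (80, 0), (82, 0), (84, 0), (86, 0), (88, 0), (90, 0), (92, 0), (94, 0), (96, 0)]
[-3.3 -2.5 10.5]
```

View pics/w5.png

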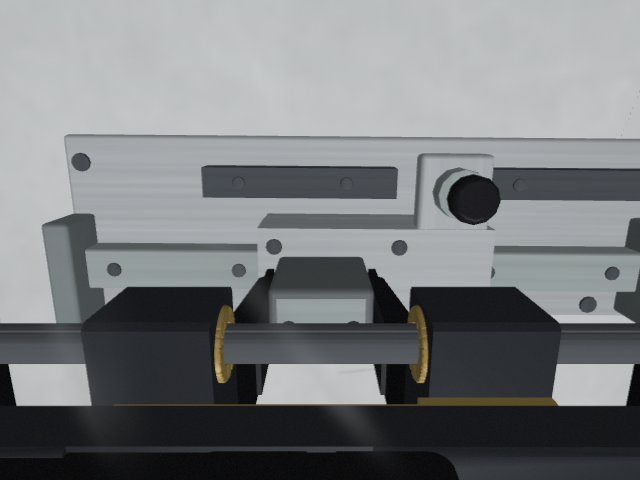

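The strip's far edge at -35.5 puts the notch centre at -42, with the knob at -54.5. About 12.5–13.5 mm remains. I'll approach 10 mm and then take small steps watching the force.

```bash
python3 -m inch '[[0,0,0,-0.6,-4,0.2,-1],[0,0,0,-0.4,-3,0,-1],[0,0,0,-0.2,-2,0,-1],[0,0,0,0,0,0,-1],[0,0,0,0,0,0,-1]]'
cat > k.py <<'E'
from m import *
np.set_printoptions(precision=1,suppress=True,linewidth=160)
m=(Q[...,2]>58)&(Q[...,2]<78)&(Q[...,0]<-30)&(Q[...,0]>-80)&(Q[...,1]<-20)&(Q[...,1]>-60)
m&=Q[...,2]>np.percentile(Q[...,2][m],97)-5
k=cv2.minAreaRect(Q[m][:,:2].astype(np.float32)); print("knob",k[0],k[1],np.median(Q[m],0))
st=(Q[...,2]>17)&(Q[...,2]<24)&(Q[...,1]>k[0][1]-6)&(Q[...,1]<k[0][1]+6)&(Q[...,0]<50)&(Q[...,0]>-75)
print("strip x",np.percentile(Q[...,0][st],[1,5,99]),"plug top",np.nanmedian(Q[304:320,300:345,2]),s["ft_force"],s["opening"])
E
python3 k.py
python3 -m inch '[[0,0,0,-0.1,-1,0,-1],[0,0,0,0,0,0,-1]]'
python3 -m inch '[[0,0,0,-0.1,-1,0,-1],[0,0,0,0,0,0,-1]]'
python3 k.py
```

```text
t: 11.4
eef_pos: [529.2, -41.3, 70.4]
tcp_rot: [3.141, 0.001, 1.456]
ft_force: [-2.8, -7.1, 7.4]
opening: 0.377
t [529.15706167 -41.34840935  70.39250152] ex [-0.11667074 -0.99317065]
knob (-52.728233337402344, -43.686832427978516) (17.300376892089844, 17.362388610839844) [-51.9 -44.1  67.6]
strip x [-40.3 -36.8  45.5] plug top 86.32587387933839 [-2.8 -7.1  7.4] 0.3774973451528239
t: 11.65
eef_pos: [529.0, -42.8, 70.4]
tcp_rot: [3.141, 0.001, 1.456]
ft_force: [-3.1, -12.5, 7.6]
opening: 0.376
t: 11.85
eef_pos: [528.9, -43.4, 70.4]
tcp_rot: [3.141, 0.001, 1.456]
ft_force: [-1.3, -5.2, 7.4]
opening: 0.374
t [528.88175625 -43.41338121  70.41811326] ex [-0.11667074 -0.99317065]
knob (-52.70552444458008, -43.621089935302734) (17.39890480041504, 17.580869674682617) [-52.  -44.1  65.5]
strip x [-40.3 -36.9  43.4] plug top 86.27738965779153 [-1.3 -5.2  7.4] 0.3744347234770618
```

The knob dropped 5.1 mm (70.6 to 65.5), so the ball is in. About 5 N of pull along +x remains, so I'll relax with a small step.

```bash
python3 -m inch '[[0,0,0,0,-0.6,0,-1],[0,0,0,0,0,0,-1],[0,0,0,0,0,0,-1]]'
python3 k.py
python3 -m inch '[[0,0,0,0,0,0,-1],[0,0,0,0,0,0,-1],[0,0,0,0,0,0,-1],[0,0,0,0,0,0,-1],[0,0,0,0,0,0,-1]]'
python3 -c "
from h import *
c=cam('wrist');save(c,'pics/w6.png')"
```

```text
t: 12.2
eef_pos: [528.9, -43.6, 70.4]
tcp_rot: [3.141, 0.0, 1.456]
ft_force: [-1.1, -2.2, 7.0]
opening: 0.378
t [528.87645173 -43.57978076  70.4120961 ] ex [-0.11667074 -0.99317065]
knob (-52.698638916015625, -43.644691467285156) (17.464170455932617, 17.589797973632812) [-52.  -44.1  65.5]
strip x [-40.4 -36.9  43.4] plug top 86.23945928469854 [-1.1 -2.2  7. ] 0.37840306947036967
t: 12.75
eef_pos: [528.9, -43.6, 70.4]
tcp_rot: [3.141, 0.0, 1.456]
ft_force: [-1.5, -2.3, 7.2]
opening: 0.377
```

View pics/w6.png

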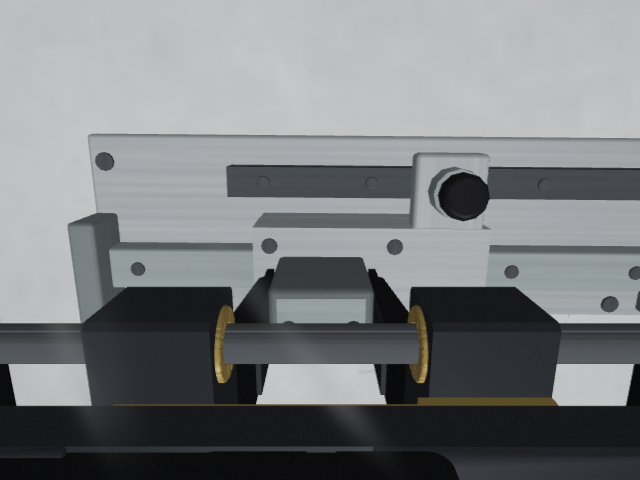

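The last view shows the plug home in the grip at (322,290), the knob lowered at (464,196) and its bracket covering the notch. Everything is steady, so I'm handing in.

```bash
python3 -c "
from h import *
print(ticket.job_done()); s=state(); print(s['t'],s['ft_force'],s['opening'])"
```

```text
the job is handed in; nothing more can be done
None
the job is handed in; nothing more can be done
```

I took the plug out of its cradle and plugged it fully home, upright, in the carriage socket. I then slid the carriage about 78 mm until the ball dropped into the notch. I handed the job in at about 12.8 s, with the plug still gripped and the arm holding there.

Last checks before handing in:
- **Plug:** its top is at 86.2 mm (86 mm when fully home). Under extra press it did not go deeper. The grip opening is 36 mm, the housing's width.
- **Ball:** the knob's height fell from 70.6 to 65.5 mm, a drop of about 5.1 mm, and stayed there. With the 0.5 mm it had on the strip, that gives about 5.6 mm, within the 5–6 mm for sitting in the notch.
- **Forces:** about 2 N along the rail and 7 N vertical at rest. The most I read was 18 N while seating the plug.
- **Notch position:** I expected the notch 79.4 mm from the start from the camera, and the tool had moved 77.6 mm when it settled. The difference fits the plug's play in the socket and the camera's accuracy.
- **Bystanders:** the arm's path did not go near them, but I took no final overview picture to confirm that.

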